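# Put the microscope objectives away by size

## Task

Put the four metal microscope objectives away, one after another, each in the black storage rest of its own size: the smallest objective in the smallest rest, and so on up to the largest in the largest. Each must end standing upright, flat inside the rim of its rest; keep them upright on the way and set them down gently, without dropping them. Leave the eyepiece and the dropper bottle where they stand.

Things in the scene. Friction and masses are not known exactly. Their poses are not given: they have to be found in the camera images.
- objective_smallest: smallest of the four microscope objectives: a loose bare-metal round barrel with a dark collar round it, standing upright on its flat foot, 20 mm in diameter and 40 mm tall. The barrel is straight-sided from the foot up to 26.0 mm, above that a narrower stepped nose tapers to a 10 mm flat tip with a lens (top). Origin: centre of its underside; z up along its axis.
- rest_smallest: smallest of the four storage rests, the one for the 20 mm objective: a round, low black dish fixed to the bench, grey-lined, 46 mm outside and 38 mm inside diameter; its lining is 3 mm above the bench, its rim 6 mm above the bench. Origin: its centre, on the bench surface.
- objective_second: second smallest of the four microscope objectives: a loose bare-metal round barrel with a dark collar round it, standing upright on its flat foot, 32 mm in diameter and 50 mm tall. The barrel is straight-sided from the foot up to 32.5 mm, above that a narrower stepped nose tapers to a 16 mm flat tip with a lens (top). Origin: centre of its underside; z up along its axis.
- rest_second: second smallest of the four storage rests, the one for the 32 mm objective: a round, low black dish fixed to the bench, grey-lined, 58 mm outside and 50 mm inside diameter; its lining is 3 mm above the bench, its rim 6 mm above the bench. Origin: its centre, on the bench surface.
- objective_third: third smallest of the four microscope objectives: a loose bare-metal round barrel with a dark collar round it, standing upright on its flat foot, 44 mm in diameter and 60 mm tall. The barrel is straight-sided from the foot up to 39.0 mm, above that a narrower stepped nose tapers to a 22 mm flat tip with a lens (top). Origin: centre of its underside; z up along its axis.
- rest_third: third smallest of the four storage rests, the one for the 44 mm objective: a round, low black dish fixed to the bench, grey-lined, 70 mm outside and 62 mm inside diameter; its lining is 3 mm above the bench, its rim 6 mm above the bench. Origin: its centre, on the bench surface.
- objective_largest: largest of the four microscope objectives: a loose bare-metal round barrel with a dark collar round it, standing upright on its flat foot, 56 mm in diameter and 70 mm tall. The barrel is straight-sided from the foot up to 45.5 mm, above that a narrower stepped nose tapers to a 28 mm flat tip with a lens (top). Origin: centre of its underside; z up along its axis.
- rest_largest: largest of the four storage rests, the one for the 56 mm objective: a round, low black dish fixed to the bench, grey-lined, 82 mm outside and 74 mm inside diameter; its lining is 3 mm above the bench, its rim 6 mm above the bench. Origin: its centre, on the bench surface.
- eyepiece: bystander, not an objective: a loose eyepiece standing on its 30 mm steel tube, widening to a black head and a 46 mm rubber eyecup on top, 58 mm tall. Origin: centre of its underside.
- dropper_bottle: bystander: a small loose amber bottle with a white cap, 32 mm in diameter, 68 mm tall. Origin: centre of its underside.
Mind the look-alikes: they are no part of the job. What is shaped like the objective_third but red is not meant.

How it is judged (in metres and radians):
At the end, for the whole second after the job is handed in: Each objective stands upright (within 0.08 rad), at rest, on the lining inside the rim of the rest of its own size (centres within 11 mm horizontally, foot 1 to 5 mm above the bench); the eyepiece and the bottle stand upright within 20 mm of where they began (horizontal distance between objective_smallest and rest_smallest below 0.011 m and z of objective_smallest in the frame of rest_smallest between 0.001 and 0.005 m and angle between each of objective_smallest, objective_second, objective_third, objective_largest's own z axis and vertical below 0.08 rad and linear speed of each of objective_smallest, objective_second, objective_third, objective_largest below 0.02 m/s and horizontal distance between objective_second and rest_second below 0.011 m and z of objective_second in the frame of rest_second between 0.001 and 0.005 m and horizontal distance between objective_third and rest_third below 0.011 m and z of objective_third in the frame of rest_third between 0.001 and 0.005 m and horizontal distance between objective_largest and rest_largest below 0.011 m and z of objective_largest in the frame of rest_largest between 0.001 and 0.005 m and distance of each of eyepiece, dropper_bottle from where it was at the start of the episode below 0.02 m and angle between each of eyepiece, dropper_bottle's own z axis and vertical below 0.1 rad); the robot touches nothing.
It fails at once if an objective is tipped more than 35 degrees (angle between any of objective_smallest, objective_second, objective_third, objective_largest's own z axis and vertical above 0.61 rad).
It fails at once if an objective falls, or is knocked, faster than 0.4 m/s with no finger on it (a drop of about 8 mm) ((contact force between objective_smallest and the fingers below 0.05 N and linear speed of objective_smallest above 0.4 m/s) or (contact force between objective_second and the fingers below 0.05 N and linear speed of objective_second above 0.4 m/s) or (contact force between objective_third and the fingers below 0.05 N and linear speed of objective_third above 0.4 m/s) or (contact force between objective_largest and the fingers below 0.05 N and linear speed of objective_largest above 0.4 m/s)).
It fails at once if an objective is slammed into its rest (more than 150 N) (contact force between objective_smallest and rest_smallest above 150 N or contact force between objective_second and rest_second above 150 N or contact force between objective_third and rest_third above 150 N or contact force between objective_largest and rest_largest above 150 N).
It fails at once if the eyepiece is pushed more than 20 mm from its place (distance of eyepiece from where it was at the start of the episode above 0.02 m).
It fails at once if the bottle is pushed more than 20 mm from its place (distance of dropper_bottle from where it was at the start of the episode above 0.02 m).
It also fails if it takes over 102 s, if anything falls off the work surface, if the arm or the gripper's body presses on something with over 40 N, if the wrist force passes 120 N, or if a joint passes its speed limit or range.

## Robot

A 7-joint arm with a two-finger parallel gripper is mounted at the origin on the work surface. World frame = base frame: x ahead of the robot, y to its left, z up, the work surface at z = 0. Lengths are in mm, angles in rad, forces in N, time in s.
With the tool pointing down it reaches from about 400 to 875 mm from the base axis. Payload 4.4 kg.
Tool frame: the origin (TCP) lies between the finger pads; the fingertips stand 22 mm ahead of it and the grasp point (between the pads) lies 3 mm ahead of it; z points along the fingers, y is the line along which they close (so a half turn about z gives the same grasp; the last joint's range is limited). The gripper opens to 85 mm and grips with 20 to 120 N. Pads are 22 mm wide; open, the fingers measure 114 mm over their backs; the gripper's body (76 mm by 85 mm) begins 54 mm behind the grasp point. The pads swing forward as they close: fully open they stand 13 mm farther back than shut.
Start: joints at [-1.229, 0.628, 0.038, 1.517, -0.027, 0.996, -0.02], TCP at [257.763, 596.721, 253.313] pointing down, gripper open.
Joint ranges: [-3.06, 3.06], [-0.37, 2.12], [-1.25, 1.32], [0.18, 2.47], [-1.1, 4.24], [0.23, 1.98], [-2.94, 2.94]. Speed limits (rad/s): [2.57, 2.57, 3.14, 3.14, 3.14, 3.14, 3.14].

## Interface

Orientations are given as a unit quaternion [w, x, y, z].
In Python, from plant import r, optics gives the robot as it stands. The module is installed in compiled form; this text tells all that it offers.
- The arm moves only by the shell command python3 -m creep 'ROWS' [OPENING] [FORCE]. ROWS is text: rows parted by semicolons, each of 4 numbers parted by spaces: the shift along the tool's x, y, z in mm, then the turn about the tool's z in degrees. In form: tx ty tz twist; .... A call has 1 to 8 rows; each row is the pose to reach, as a shift and turn from the pose commanded when the call began, along the tool's axes at that moment; what a row does not reach only later rows make up. A row lasts 1/10 s, in which the tool goes at most 50 mm and 8.59 degrees, less where a joint would pass 70% of its speed; a pose out of reach is approached as far as the arm can. A call with a gripper value outside its range is refused whole. OPENING is the opening, from -1 (shut) to 1 (fully open), set as the call begins (- or left out, the last holds). The fingers move at their own pace and stop on an object; FORCE is the grip in N (left out, the last holds). Time passes only in rows, so rows that repeat a pose let the fingers close. It gives the time, the measured TCP pose, the force, the opening and the grip force at its end, in the units of the state.
- r.sense(): the state, without advancing time (a new reading comes with each control period).
- optics.capture(name): name is "side" or "top"; returns the picture (400x640x3 uint8, red, green, blue); there is no depth.
- optics.camera_model(name): a dict with "mtx" (3x3 intrinsics, pixels), "dist_coeffs" ([k1, k2, p1, p2, k3] as OpenCV has them; the pictures are not rectified), "origin" and "rotation" of the camera in the world. Camera axes: x right, y down, z forward; pixel columns grow to the right and rows downward; lengths in mm; the calibration is good to about 2 mm. A picture is of the moment at which its call begins. camera_model takes no time and is no camera call.
- r.job_done(): hands the job in; it is judged then, once.
Trained networks look in the newest picture that a camera, given by its name, has taken for a name from the list of things; names that differ only in an ending like _2 or _b are one class to them, and where a whole thing is asked for, a point or a joint stands for the part that bears it (a point fixed in the world has none). Each returns a list of dicts, best first, with "p" (0 to 1); they miss things now and then, are a little off and sometimes report something else, mostly with a low value. They report only what shows in the picture. A call takes as long as a camera call. They do not tell look-alikes from the thing itself.
- optics.find_in(camera, target): "location" ([x, y, z] in mm, in world coordinates, good to about 4 mm: the middle of the surface that is visible of it).
- optics.silhouettes(camera, target): "mask" (400x640 bool, what is visible of it).
- optics.mark_of(camera, target): "location" ([x, y, z] in mm, in world coordinates, good to about 4 mm: a listed point, or the origin of a listed thing).
The state is a dict: "clock": time; "qpos": joint angles; "dq": joint speeds; "tau": joint torques, N m; "ee_pos": TCP position; "ee_rot": TCP orientation; "force": force on the tool from outside, world axes, zero at the start; "torque": the same for the moment, N m; "finger_gap": opening from 0.0 (shut) to 1.0 (fully open); "finger_force": force on a finger pad.
Only numpy, scipy, OpenCV 4.12 (cv2) and the standard library are available. Lean on these libraries where they do the work, as an engineer would, in place of code of your own. Each camera call takes 0.05 s, during which the arm holds its last target. There are 200 camera calls.

## Working session

There is one attempt and no reset: what is moved stays moved. The work goes in short steps, Python scripts to look and compute and a shell command to move; the robot and the scene stay as the last step left them, time stands still between calls to the robot, and variables do not carry over. Pictures are saved under pics/ and viewed, at most 14 in all, crops included, and the job is handed in when it is done.

```bash
mkdir -p pics; ls; python3 - <<'E'
from plant import r, optics
import cv2,numpy as np
print(r.sense())
for c in("top","side"):
    im=optics.capture(c); cv2.imwrite(f"pics/{c}0.png",im[:,:,::-1])
    m=optics.camera_model(c); print(c,m)
    for t in ["objective_smallest","objective_second","objective_third","objective_largest","rest_smallest","rest_second","rest_third","rest_largest","eyepiece","dropper_bottle"]:
        print(t,[(round(d["p"],2),np.round(d["location"]).tolist()) for d in optics.mark_of(c,t)])
E
```

```text
pics
{'clock': 0.0, 'qpos': array([-1.22878718,  0.62932142,  0.0384552 ,  1.51836341, -0.02699019,
        0.99629617, -0.02003173]), 'dq': array([ 2.44629485e-04,  6.05660593e-05, -5.05511222e-04, -8.32599598e-04,
       -7.00081382e-04, -5.46716603e-04, -4.81211108e-04]), 'tau': array([-2.54666829e-04, -5.63404119e+01,  1.22622963e+00, -1.93448675e+01,
        1.10331227e-02,  1.06277075e-02, -6.18609931e-06]), 'ee_pos': array([257.54229923, 596.17177368, 252.4067749 ]), 'ee_rot': array([-1.70017399e-04,  2.02512575e-01,  9.79279216e-01, -9.19398771e-04]), 'force': array([-0.39467125, -0.12019498, -0.97565979]), 'torque': array([-0.05103757, -0.02623997,  0.0036019 ]), 'finger_force': 0.0, 'finger_gap': 1.0027417097513813}
top {'mtx': array([[387.54878794,   0.        , 321.34209531],
       [  0.        , 387.54878794, 193.83986146],
       [  0.        ,   0.        ,   1.        ]]), 'dist_coeffs': array([-0.03232964,  0.        ,  0.        ,  0.        ,  0.        ]), 'origin': array([432.68946792,  18.03488145, 832.71973845]), 'rotation': array([ 0.07071498, -0.70346768,  0
[... 821 characters left out ...]
01,  0.        ,  0.        ,  0.        ,  0.        ]), 'origin': array([439.22558977, 684.43268048, 616.68172672]), 'rotation': array([ 0.03672586, -0.07323857,  0.90170253, -0.42452311])}
objective_smallest [(0.68, [424.0, 65.0, 0.0])]
objective_second [(0.64, [426.0, 177.0, -1.0]), (0.23, [427.0, 66.0, -1.0])]
objective_third [(0.94, [600.0, 63.0, 3.0]), (0.86, [681.0, 100.0, -1.0]), (0.58, [674.0, 6.0, -1.0])]
objective_largest []
rest_smallest [(0.54, [603.0, -105.0, -1.0])]
rest_second [(0.54, [605.0, -297.0, 0.0])]
rest_third [(0.83, [459.0, -302.0, 1.0])]
rest_largest [(0.93, [458.0, -131.0, -1.0])]
eyepiece [(0.8, [607.0, 211.0, -1.0])]
dropper_bottle [(0.92, [442.0, 355.0, 0.0])]
```

View pics/top0.png

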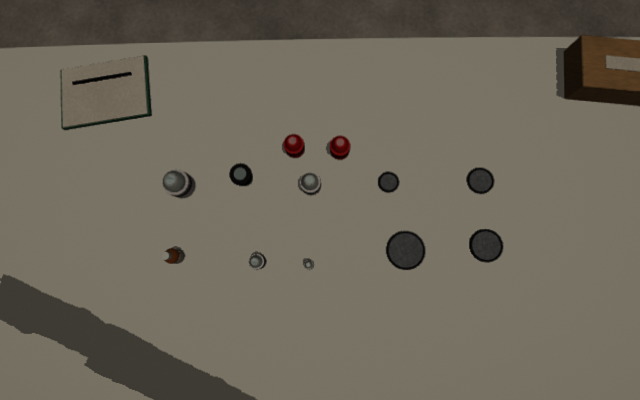

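View pics/side0.png

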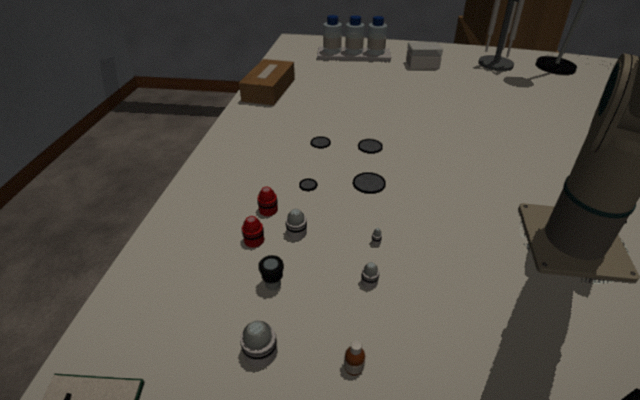

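The top picture shows four metal objectives: smallest (308,264), second (257,261), third (310,183) and largest (176,183). Also in it are the eyepiece (241,174), the bottle (174,256), two red look-alikes at (293,145) and (340,147), and rests at (388,182), (480,180), (486,245) and (406,250), smallest to third to largest. The side view agrees with this.

What could be taken for objective_third: metal (310,183), red (293,145), red (340,147). By the description I choose the metal one at (310,183). Next I measure precisely.

```bash
cat > fit.py <<'E'
import numpy as np,cv2
from plant import r,optics
from scipy.spatial.transform import Rotation as R
from scipy.optimize import minimize
D={"smallest":(20,40,26),"second":(32,50,32.5),"third":(44,60,39),"largest":(56,70,45.5)}
RO={"smallest":46,"second":58,"third":70,"largest":82}
a=np.linspace(0,2*np.pi,48,endpoint=False); C=np.c_[np.cos(a),np.sin(a)]
def proj(cam,P):
    m=optics.camera_model(cam); w,x,y,z=m["rotation"]; M=R.from_quat([x,y,z,w]).as_matrix().T
    return cv2.projectPoints(np.asarray(P,float),cv2.Rodrigues(M)[0],-M@m["origin"],m["mtx"],m["dist_coeffs"])[0][:,0]
def pts(kind,n,xy,z0=0):
    L=[(RO[n]/2,0),(RO[n]/2,6)] if kind=="rest" else [(D[n][0]/2,0),(D[n][0]/2,D[n][2]),(D[n][0]/4,D[n][1])]
    return np.vstack([np.c_[C*q+xy,np.full(48,z+z0)] for q,z in L])
def render(cam,P,S=4):
    h=cv2.convexHull(proj(cam,P).astype(np.float32))
    u=np.zeros((400*S,640*S),np.uint8); cv2.fillPoly(u,[np.round((h+.5)*S-.5).astype(int)],255)
    return cv2.resize(u,(640,400),interpolation=cv2.INTER_AREA)/255.
def fit(kind,n,near,cams=("top","side"),z0=0):
    out={}
    for c in cams:
        best=None
        for d in optics.silhouettes(c,kind+"_"+n):
            yx=np.argwhere(d["mask"])
            if len(yx)<4: continue
            e=np.hypot(*(yx.mean(0)[::-1]-proj(c,pts(kind,n,near,z0)).mean(0)))
            if e<14 and (best is None or e<best[0]): best=(e,d["mask"].astype(float))
        if best is None: out[c]=None; continue
        m=best[1]
        f=lambda p:np.abs(render(c,pts(kind,n,p,z0))-m).sum()/m.sum()
        s=minimize(f,near,method="Nelder-Mead",options=dict(initial_simplex=np.array([near,np.add(near,[6,0]),np.add(near,[0,6])]),xatol=.2,fatol=1e-3))
        out[c]=(np.round(s.x,1).tolist(),round(s.fun,2))
    return out
E
python3 - <<'E'
from fit import *
im=optics.capture("top");optics.capture("side")
o={"smallest":(424,67),"second":(429,175),"third":(597,66),"largest":(602,350)}
q={"smallest":(602,-102),"second":(603,-298),"third":(462,-303),"largest":(456,-133)}
for n in o: print(n,fit("objective",n,o[n]),fit("rest",n,q[n]))
cv2.imwrite("pics/crop.png",cv2.resize(im[120:280,230:360,::-1],None,fx=4,fy=3.75,interpolation=cv2.INTER_CUBIC))
E
```

```text
smallest {'top': None, 'side': ([425.0, 68.1], np.float64(0.09))} {'top': ([602.1, -101.7], np.float64(0.05)), 'side': ([602.6, -102.1], np.float64(0.23))}
second {'top': ([430.7, 176.6], np.float64(0.1)), 'side': ([431.7, 176.2], np.float64(0.15))} {'top': ([604.5, -301.5], np.float64(0.06)), 'side': ([602.9, -300.6], np.float64(0.06))}
third {'top': ([594.4, 66.8], np.float64(0.05)), 'side': ([594.7, 65.2], np.float64(0.07))} {'top': ([463.8, -303.9], np.float64(0.03)), 'side': ([462.1, -303.4], np.float64(0.05))}
largest {'top': ([596.6, 350.6], np.float64(0.11)), 'side': None} {'top': ([454.2, -135.0], np.float64(0.03)), 'side': ([452.8, -133.5], np.float64(0.09))}
```

View pics/crop.png

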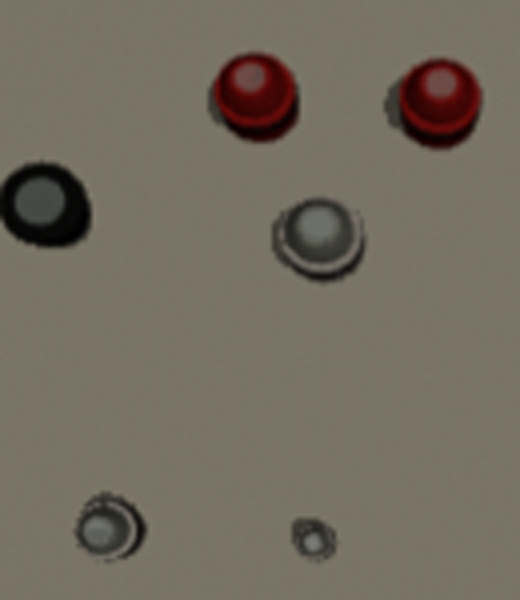

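```bash
python3 -m creep '0 0 0 -8; 0 0 0 -16; 0 0 0 -23.4; 0 0 0 -23.4; 0 0 0 -23.4'
```

```text
clock: 2.5
ee_pos: [257.9, 596.7, 253.3]
ee_rot: [-0.0, 0.001, 1.0, 0.0]
force: [0.6, -0.3, 0.1]
finger_gap: 0.998
finger_force: 0.0
```

The crop shows the bare-metal third at crop (320,238), with the two red ones above it at (255,95) and (440,102). My choice holds. I start with the smallest objective at (425,68).

```bash
python3 -m creep '-15 -47 0 0; -30 -94 0 0; -45 -141 0 0; -60 -188 0 0; -75 -235 0 0; -90 -282 0 0; -105 -329 0 0; -119 -376 0 0' 0.2 40; python3 -m creep '-12 -38 20 0; -24 -76 50 0; -36 -114 85 0; -48.2 -152.7 120 0; -48.2 -152.7 150 0; -48.2 -152.7 165 0; -48.2 -152.7 165 0; -48.2 -152.7 165 0'
python3 - <<'E'
from fit import *
im=optics.capture("side");optics.capture("top")
print(fit("objective","smallest",(425,68)),r.sense()["ee_pos"])
u=proj("side",[[425,68,30]])[0].astype(int);print(u)
cv2.imwrite("pics/a.png",cv2.resize(im[u[1]-60:u[1]+40,u[0]-60:u[0]+60,::-1],None,fx=5,fy=5))
E
```

```text
clock: 3.3
ee_pos: [377.6, 219.0, 253.6]
ee_rot: [0.001, 0.001, 1.0, 0.0]
force: [1.7, 0.4, -0.0]
finger_gap: 0.6
finger_force: 0.0
clock: 4.1
ee_pos: [425.5, 68.3, 88.5]
ee_rot: [0.0, 0.0, 1.0, -0.0]
force: [0.2, -0.1, 0.4]
finger_gap: 0.599
finger_force: 0.0
{'top': None, 'side': ([424.6, 70.4], np.float64(0.16))} [426.00604166  68.65386596  89.37171904]
[376 231]
```

View pics/a.png

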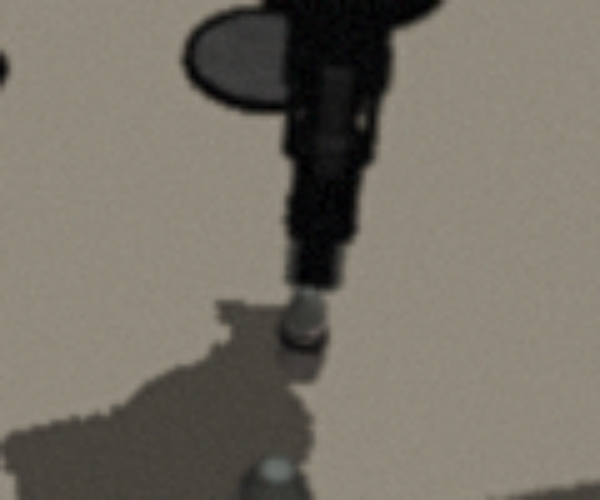

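The fingers stand over the smallest objective, whose tip is at crop (305,315). Alignment is within about 2 mm, so I go down and grip.

```bash
python3 -m creep '0 0 25 0; 0 0 45 0; 0 0 55 0; 0 0 60.3 0; 0 0 60.3 0; 0 0 60.3 0'; python3 -m creep '0 0 0 0; 0 0 0 0; 0 0 0 0; 0 0 0 0; 0 0 0 0; 0 0 0 0; 0 0 0 0; 0 0 0 0' -1 40;  python3 -m creep '0 0 -10 0; 0 0 -30 0; 0 0 -60 0; 0 0 -90 0; 0 0 -90 0'
```

```text
clock: 4.9
ee_pos: [425.4, 68.1, 27.9]
ee_rot: [-0.0, -0.0, 1.0, 0.0]
force: [-1.0, 0.1, 0.3]
finger_gap: 0.596
finger_force: 0.0
clock: 5.7
ee_pos: [425.8, 68.2, 28.8]
ee_rot: [0.001, -0.0, 1.0, -0.0]
force: [-0.1, -1.0, 6.2]
finger_gap: 0.217
finger_force: 38.9
clock: 6.2
ee_pos: [427.0, 68.7, 120.9]
ee_rot: [0.003, 0.0, 1.0, 0.001]
force: [-0.3, 0.1, -1.2]
finger_gap: 0.215
finger_force: 39.2
```

```bash
python3 -m creep '-33 -32 0 0; -66 -64 0 0; -100 -96 0 0; -133 -128 0 0; -165 -158 0 0; -177.3 -170 0 0; -177.3 -170 40 0; -177.3 -170 60 0' && python3 -m creep '0 0 0 0; 0 0 0 0'; python3 - <<'E'
from fit import *
im=optics.capture("side");im2=optics.capture("top")
print(r.sense()["ee_pos"],r.sense()["force"])
for c in("side","top"): print(c,[(round(d["p"],2),np.round(d["location"],1).tolist()) for d in optics.mark_of(c,"objective_smallest")])
A=[]
for c,i in(("side",im),("top",im2)):
    u=proj(c,[[602,-102,15]])[0].astype(int)
    A.append(cv2.resize(i[u[1]-40:u[1]+40,u[0]-40:u[0]+40,::-1],(400,400),interpolation=cv2.INTER_CUBIC))
cv2.imwrite("pics/b.png",np.hstack(A))
E
```

```text
clock: 7.0
ee_pos: [601.3, -103.0, 54.8]
ee_rot: [-0.002, 0.0, 1.0, -0.0]
force: [-0.2, 0.2, -1.3]
finger_gap: 0.218
finger_force: 39.3
clock: 7.2
ee_pos: [602.4, -101.3, 57.6]
ee_rot: [-0.0, -0.001, 1.0, 0.0]
force: [0.0, 0.4, 0.1]
finger_gap: 0.215
finger_force: 39.3
[ 603.50837185 -101.31951385   59.10114707] [ 0.17833836 -0.0101419  -1.33474884]
side []
top []
```

View pics/b.png

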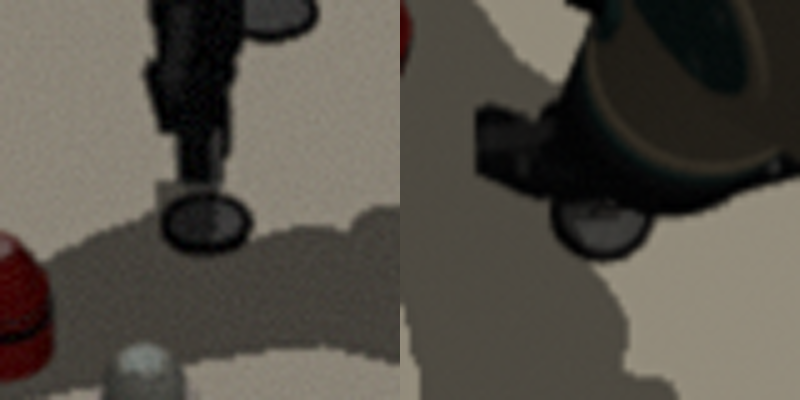

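The fingers, still holding the objective (gap 0.215), are over the smallest rest at crop (205,222). I lower gently.

```bash
python3 -m creep '0 0 12 0; 0 0 20 0; 0 0 24 0; 0 0 25.5 0; 0 0 25.5 0; 0 0 25.5 0'; python3 -m creep '0 0 0.5 0; 0 0 1 0; 0 0 1.2 0; 0 0 1.2 0; 0 0 1.2 0'
```

```text
clock: 8.0
ee_pos: [602.8, -101.7, 32.4]
ee_rot: [0.0, -0.0, 1.0, 0.0]
force: [-1.2, -0.2, 0.1]
finger_gap: 0.217
finger_force: 39.4
clock: 8.5
ee_pos: [602.9, -101.7, 31.9]
ee_rot: [0.0, -0.0, 1.0, -0.0]
force: [-1.4, -0.2, 4.9]
finger_gap: 0.216
finger_force: 39.7
```

```bash
python3 -m creep '0 0 0 0; 0 0 0 0; 0 0 0 0; 0 0 0 0' -0.1;  python3 -m creep '0 0 -10 0; 0 0 -30 0; 0 0 -70 0; 0 0 -110 0; 40 45 -150 0; 80 90 -170 0; 110 130 -170 0; 140 170 -170 0' ; python3 - <<'E'
from fit import *
optics.capture("side");optics.capture("top")
print(fit("objective","smallest",(602.3,-102),z0=3),fit("objective","second",(431,176.4)),r.sense()["ee_pos"])
E
```

```text
clock: 8.9
ee_pos: [602.6, -101.8, 31.1]
ee_rot: [-0.0, -0.0, 1.0, 0.0]
force: [-0.0, 0.6, 0.6]
finger_gap: 0.446
finger_force: 0.0
clock: 9.7
ee_pos: [482.2, 43.1, 200.9]
ee_rot: [0.002, 0.0, 1.0, 0.0]
force: [0.9, 1.2, -0.7]
finger_gap: 0.453
finger_force: 0.0
{'top': ([603.5, -103.3], np.float64(0.26)), 'side': ([602.0, -101.7], np.float64(0.16))} {'top': None, 'side': None} [483.61756186  40.93193327 199.39495289]
```

```bash
python3 -m creep '0 0 0 0; 0 0 0 0; 0 0 0 0' 0.5 50;  python3 - <<'E'
from plant import r
import numpy as np
print(np.mean([r.sense()["ee_pos"] for _ in range(5)],0))
E
```

```text
clock: 10.3
ee_pos: [483.1, 41.3, 198.9]
ee_rot: [-0.0, 0.0, 1.0, 0.0]
force: [0.7, -1.3, 0.1]
finger_gap: 0.749
finger_force: 0.0
[483.09477591  41.27652272 198.86620331]
```

```bash
python3 -m creep '13 34 20 0; 26 68 40 0; 39 102 60 0; 51.9 135.1 80 0; 51.9 135.1 104 0; 51.9 135.1 104 0; 51.9 135.1 104 0; 51.9 135.1 104 0';  python3 - <<'E'
from fit import *
im=optics.capture("side")
print([r.sense()["ee_pos"].round(1)], fit("objective","second",(431,176.4),("side",)))
u=proj("side",[[431,176,30]])[0].astype(int)
cv2.imwrite("pics/c.png",cv2.resize(im[u[1]-50:u[1]+30,u[0]-50:u[0]+50,::-1],None,fx=5,fy=5))
E
```

```text
clock: 11.1
ee_pos: [431.8, 176.3, 95.9]
ee_rot: [0.001, 0.001, 1.0, 0.0]
force: [0.5, -0.2, 0.1]
finger_gap: 0.748
finger_force: 0.0
[array([431.9, 176.3,  96. ])] {'side': ([430.7, 178.3], np.float64(0.32))}
```

View pics/c.png

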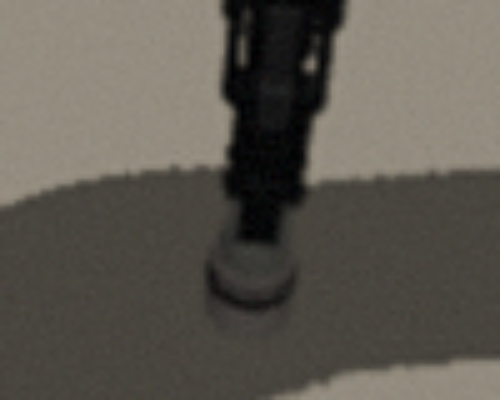

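The finger at crop (260,220) is lined up with the second objective at (252,280). I grip it.

```bash
python3 -m creep '0 0 30 0; 0 0 50 0; 0 0 60 0; 0 0 65 0; 0 0 65 0; 0 0 65 0'; python3 -m creep '0 0 0 0; 0 0 0 0; 0 0 0 0; 0 0 0 0; 0 0 0 0; 0 0 0 0; 0 0 0 0; 0 0 0 0' -1 50;  python3 -m creep '0 0 -10 0; 0 0 -30 0; 0 0 -60 0; 0 0 -90 0; 0 0 -90 0; 0 0 -90 0; 0 0 -90 0'
```

```text
clock: 11.8
ee_pos: [431.3, 177.1, 30.8]
ee_rot: [0.0, -0.0, 1.0, 0.0]
force: [-0.3, -0.5, -0.4]
finger_gap: 0.75
finger_force: 0.0
clock: 12.6
ee_pos: [431.2, 177.0, 30.9]
ee_rot: [0.001, -0.0, 1.0, 0.0]
force: [-0.7, 0.0, 6.5]
finger_gap: 0.358
finger_force: 49.0
clock: 13.3
ee_pos: [430.4, 176.3, 119.7]
ee_rot: [-0.001, -0.0, 1.0, -0.0]
force: [0.4, 0.0, -1.7]
finger_gap: 0.356
finger_force: 49.6
```

```bash
python3 -m creep '-16 -44 0 0; -32 -88 0 0; -48 -132 0 0; -64 -176 0 0; -80 -220 0 0; -96 -264 0 0; -112 -308 0 0; -112 -308 0 0'; python3 -m creep '-15 -42 0 0; -30 -84 0 0; -45 -126 0 0; -60.3 -169.5 0 0; -60.3 -169.5 30 0; -60.3 -169.5 60 0; -60.3 -169.5 60 0; -60.3 -169.5 60 0'; python3 -c "
from plant import r
print([r.sense()['ee_pos'].round(1) for _ in range(3)])"
```

```text
clock: 14.1
ee_pos: [543.3, -139.8, 117.9]
ee_rot: [-0.001, 0.006, 1.0, -0.002]
force: [-0.4, -0.4, -1.9]
finger_gap: 0.357
finger_force: 49.9
clock: 14.9
ee_pos: [602.9, -299.3, 59.0]
ee_rot: [-0.001, -0.001, 1.0, 0.001]
force: [1.1, 0.8, -1.0]
finger_gap: 0.357
finger_force: 50.0
[array([ 602.9, -299.3,   59. ]), array([ 602.9, -299.3,   59. ]), array([ 602.9, -299.3,   59. ])]
```

```bash
python3 -m creep '0 0 12 0; 0 0 20 0; 0 0 23 0; 0 0 24.5 0; 0 0 24.5 0; 0 0 24.5 0'; python3 -m creep '0 0 0.5 0; 0 0 1 0; 0 0 1.3 0; 0 0 1.3 0; 0 0 1.3 0'
```

```text
clock: 15.5
ee_pos: [603.7, -300.5, 36.0]
ee_rot: [0.0, -0.0, 1.0, -0.0]
force: [-0.3, 1.6, -1.5]
finger_gap: 0.357
finger_force: 50.0
clock: 16.0
ee_pos: [603.4, -300.5, 34.4]
ee_rot: [0.0, -0.0, 1.0, 0.0]
force: [-0.2, -0.8, -1.5]
finger_gap: 0.353
finger_force: 50.0
```

```bash
python3 -m creep '0 0 0.4 0; 0 0 0.8 0; 0 0 0.8 0; 0 0 0.8 0'
```

```text
clock: 16.4
ee_pos: [603.5, -300.5, 34.0]
ee_rot: [0.0, -0.0, 1.0, -0.0]
force: [-1.4, 0.7, 4.4]
finger_gap: 0.353
finger_force: 50.2
```

```bash
python3 -m creep '0 0 0 0; 0 0 0 0; 0 0 0 0; 0 0 0 0' 0.2;  python3 -m creep '0 0 -10 0; 0 0 -30 0; 0 0 -75 0; 0 0 -120 0; 0 45 -120 0; 0 90 -120 0; 0 135 -120 0; 0 180 -120 0' 0.8 60; python3 -m creep '2 46 0 0; 4 92 0 0; 6 138 0 0; 9 186.5 0 0; 9 186.5 30 0; 9 186.5 44 0; 9 186.5 44 0; 9 186.5 44 0'; python3 - <<'E'
from fit import *
im=optics.capture("side");optics.capture("top")
print(fit("objective","second",(603.5,-301),z0=3),fit("objective","third",(594.5,66)),r.sense()["ee_pos"])
u=proj("side",[[594,66,30]])[0].astype(int)
cv2.imwrite("pics/d.png",cv2.resize(im[u[1]-50:u[1]+30,u[0]-50:u[0]+50,::-1],None,fx=5,fy=5))
E
```

```text
clock: 16.8
ee_pos: [603.5, -300.4, 33.4]
ee_rot: [-0.0, -0.0, 1.0, 0.0]
force: [-0.1, 0.3, 0.6]
finger_gap: 0.6
finger_force: 0.0
clock: 17.6
ee_pos: [603.7, -118.8, 155.8]
ee_rot: [0.001, -0.0, 1.0, -0.0]
force: [1.8, -0.1, -0.1]
finger_gap: 0.903
finger_force: 0.0
clock: 18.4
ee_pos: [594.6, 64.4, 110.0]
ee_rot: [0.0, 0.001, 1.0, -0.0]
force: [0.5, -0.8, 0.4]
finger_gap: 0.902
finger_force: 0.0
{'top': None, 'side': ([604.2, -302.9], np.float64(0.14))} {'top': ([591.7, 66.2], np.float64(0.53)), 'side': ([593.8, 66.0], np.float64(0.14))} [594.64481594  65.49135766 110.1996935 ]
```

View pics/d.png

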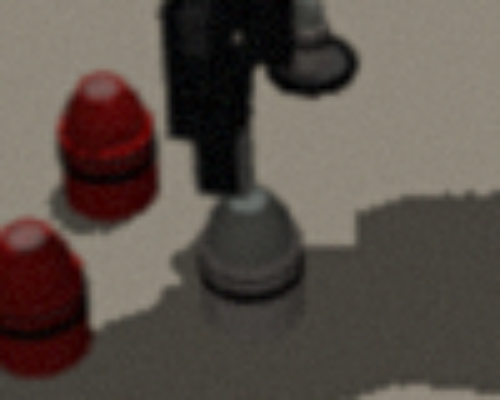

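The metal third at crop (250,260) is under the finger at (222,170), clear of the reds at (30,300) and (105,145). I grip it.

```bash
python3 -m creep '0 0 30 0; 0 0 55 0; 0 0 70 0; 0 0 75 0; 0 0 75 0; 0 0 75 0'; python3 -m creep '0 0 0 0; 0 0 0 0; 0 0 0 0; 0 0 0 0; 0 0 0 0; 0 0 0 0; 0 0 0 0; 0 0 0 0' -1 60;  python3 -m creep '0 0 -10 0; 0 0 -30 0; 0 0 -60 0; 0 0 -100 0; 0 0 -100 0; 0 0 -100 0; 0 0 -100 0'
```

```text
clock: 19.3
ee_pos: [594.9, 66.4, 35.5]
ee_rot: [0.001, -0.0, 1.0, 0.0]
force: [0.6, 0.2, 0.6]
finger_gap: 0.899
finger_force: 0.0
clock: 20.1
ee_pos: [594.9, 66.2, 35.7]
ee_rot: [0.001, -0.0, 1.0, 0.0]
force: [-0.5, -0.1, 5.3]
finger_gap: 0.497
finger_force: 60.6
clock: 20.8
ee_pos: [593.2, 65.2, 133.4]
ee_rot: [-0.001, -0.0, 1.0, -0.001]
force: [0.2, 0.4, -3.7]
finger_gap: 0.498
finger_force: 61.3
```

```bash
python3 -m creep '15 -42 0 0; 30 -84 0 0; 45 -126 0 0; 60 -168 0 0; 75 -210 0 0; 90 -252 0 0; 105 -294 0 0; 119 -334 0 0'; python3 -m creep '12 -36 0 0; 12.3 -35.7 20 0; 12.3 -35.7 50 0; 12.3 -35.7 70 0; 12.3 -35.7 70 0; 12.3 -35.7 70 0; 12.3 -35.7 70 0; 12.3 -35.7 70 0'; python3 -c "
from plant import r
print(r.sense()['ee_pos'])"
```

```text
clock: 21.6
ee_pos: [473.3, -269.7, 133.0]
ee_rot: [-0.002, -0.0, 1.0, 0.001]
force: [1.6, 0.4, -2.4]
finger_gap: 0.496
finger_force: 61.5
clock: 22.4
ee_pos: [463.8, -303.9, 65.5]
ee_rot: [0.001, -0.0, 1.0, -0.0]
force: [-0.2, 0.1, -2.5]
finger_gap: 0.495
finger_force: 61.6
[ 463.79827061 -303.89858715   65.49196325]
```

Contact is expected near TCP z 38.5.

```bash
python3 -m creep '0 0 12 0; 0 0 20 0; 0 0 24 0; 0 0 25.5 0; 0 0 25.5 0; 0 0 25.5 0'; python3 -m creep '0 0 0.5 0; 0 0 1 0; 0 0 1.2 0; 0 0 1.2 0; 0 0 1.2 0'
```

```text
clock: 23.0
ee_pos: [463.4, -303.7, 39.0]
ee_rot: [0.0, -0.0, 1.0, 0.0]
force: [-0.8, -0.1, -2.8]
finger_gap: 0.497
finger_force: 61.9
clock: 23.5
ee_pos: [463.4, -303.7, 38.7]
ee_rot: [0.0, -0.0, 1.0, -0.0]
force: [-2.1, 0.5, 5.8]
finger_gap: 0.493
finger_force: 62.3
```

```bash
python3 -m creep '0 0 0 0; 0 0 0 0; 0 0 0 0; 0 0 0 0' 0.5;  python3 -m creep '0 0 -10 0; 0 0 -30 0; 0 0 -75 0; 0 0 -120 0; -9 44 -120 0; -18 88 -120 0; -27 132 -120 0; -36 176 -120 0' 1 80;  python3 - <<'E'
from fit import *
im=optics.capture("side");optics.capture("top")
print(fit("objective","third",(463,-303.7),z0=3),fit("objective","largest",(600,350)),r.sense()["ee_pos"])
for c in("side","top"): print(c,[(round(d["p"],2),np.round(d["location"],1).tolist()) for d in optics.mark_of(c,"objective_largest")])
E
```

```text
clock: 23.9
ee_pos: [463.2, -303.7, 37.8]
ee_rot: [0.0, -0.0, 1.0, 0.0]
force: [0.5, -0.2, -0.1]
finger_gap: 0.751
finger_force: 0.0
clock: 24.7
ee_pos: [499.3, -126.3, 158.8]
ee_rot: [0.001, -0.0, 1.0, -0.0]
force: [0.6, -0.0, -0.4]
finger_gap: 1.0
finger_force: 0.0
{'top': None, 'side': ([462.1, -305.7], np.float64(0.07))} {'top': ([595.8, 351.6], np.float64(0.04)), 'side': ([595.6, 350.2], np.float64(0.04))} [ 498.71982022 -129.01630399  157.96529986]
side [(0.86, [594.1, 353.1, 3.4])]
top [(0.9, [600.3, 352.2, -0.4])]
```

```bash
python3 -m creep '-9 46 0 0; -18 92 0 0; -27 138 0 0; -36 184 0 0; -45 230 0 0; -54 276 0 0; -63 322 0 0; -72 368 0 0';  python3 -m creep '-9 46 0 0; -18 92 0 0; -24.4 110.7 0 0; -24.4 110.7 20 0; -24.4 110.7 38 0; -24.4 110.7 38 0; -24.4 110.7 38 0'; python3 - <<'E'
from fit import *
im=optics.capture("side")
print(r.sense()["ee_pos"])
u=proj("side",[[596,351,40]])[0].astype(int)
cv2.imwrite("pics/e.png",cv2.resize(im[u[1]-60:u[1]+40,u[0]-60:u[0]+60,::-1],None,fx=5,fy=5))
E
```

```text
clock: 25.9
ee_pos: [571.7, 240.4, 157.6]
ee_rot: [-0.0, 0.001, 1.0, -0.0]
force: [0.6, 0.4, -0.1]
finger_gap: 1.003
finger_force: 0.0
clock: 26.6
ee_pos: [595.4, 349.2, 119.1]
ee_rot: [-0.001, 0.001, 1.0, -0.001]
force: [-0.6, 0.1, 0.1]
finger_gap: 0.999
finger_force: 0.0
[595.74192695 349.94378073 120.07493111]
```

View pics/e.png

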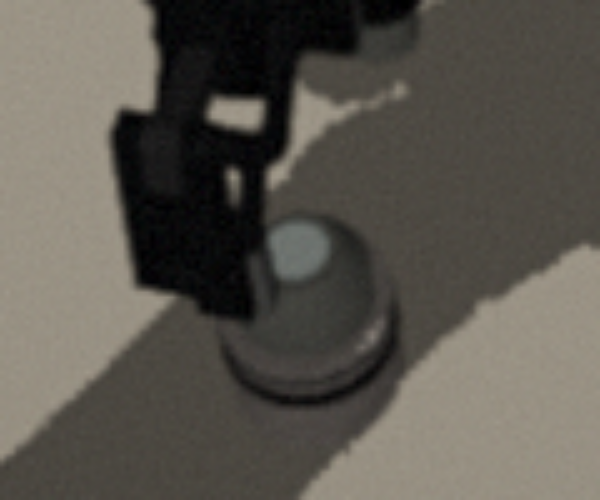

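```bash
python3 - <<'E'
from fit import *
u=proj("side",[[596,351,40]])[0].astype(int)
print((proj("side",[[584,393,111],[606,393,111],[584,407,111],[606,407,111],[596,351,70],[595.7,351,0]])-u+[60,60])*5)
E
```

```text
[[275.80271801 301.7955903 ]
 [199.80038375 289.73445287]
 [261.45595985 346.41194597]
 [184.2211898  333.84884304]
 [291.778963   249.46355012]
 [315.99972141 368.96787753]]
```

The near finger, at crop (140–265, 290–320), matches its projection, and the largest objective at (310,310) is centred below. I grip it.

```bash
python3 -m creep '0 1 30 0; 0 1 55 0; 0 1 75 0; 0 1 83 0; 0 1 83 0; 0 1 83 0'; python3 -m creep '0 0 0 0; 0 0 0 0; 0 0 0 0; 0 0 0 0; 0 0 0 0; 0 0 0 0; 0 0 0 0; 0 0 0 0' -1 80;  python3 -m creep '0 0 -10 0; 0 0 -30 0; 0 0 -60 0; 0 0 -100 0; 0 0 -120 0; 0 0 -120 0; 0 0 -120 0'
```

```text
clock: 27.25
ee_pos: [595.7, 352.6, 37.9]
ee_rot: [0.001, -0.0, 1.0, 0.001]
force: [0.6, -0.2, 0.4]
finger_gap: 1.0
finger_force: 0.0
clock: 28.05
ee_pos: [596.0, 352.5, 38.5]
ee_rot: [0.001, -0.0, 1.0, 0.0]
force: [0.3, -1.0, 6.0]
finger_gap: 0.635
finger_force: 85.3
clock: 28.75
ee_pos: [595.0, 351.6, 157.2]
ee_rot: [0.0, -0.0, 1.0, -0.0]
force: [-0.1, -0.4, -4.8]
finger_gap: 0.631
finger_force: 84.8
```

```bash
python3 -m creep '13 -44 0 0; 26 -88 0 0; 39 -132 0 0; 52 -176 0 0; 65 -220 0 0; 78 -264 0 0; 91 -308 0 0; 104 -352 0 0'; python3 -m creep '13 -44 0 0; 26 -88 0 0; 38.2 -133.8 0 0; 38.2 -133.8 30 0; 38.2 -133.8 70 0; 38.2 -133.8 90 0; 38.2 -133.8 90 0; 38.2 -133.8 90 0'; python3 -m creep '0 0 0 0; 0 0 0 0'; python3 -c "
from plant import r
print(r.sense()['ee_pos'])"
```

```text
clock: 29.55
ee_pos: [489.4, -2.0, 155.5]
ee_rot: [-0.002, -0.0, 1.0, -0.0]
force: [0.4, -0.6, -3.4]
finger_gap: 0.635
finger_force: 85.4
clock: 30.35
ee_pos: [452.7, -133.3, 66.4]
ee_rot: [-0.001, -0.001, 1.0, 0.0]
force: [0.2, -0.5, -3.4]
finger_gap: 0.629
finger_force: 85.5
clock: 30.55
ee_pos: [454.0, -133.8, 67.9]
ee_rot: [0.001, -0.0, 1.0, -0.0]
force: [-0.6, -0.0, -2.4]
finger_gap: 0.634
finger_force: 85.5
[ 453.99485375 -133.83966483   67.85529712]
```

```bash
python3 -m creep '0 0 12 0; 0 0 20 0; 0 0 23 0; 0 0 25 0; 0 0 25 0; 0 0 25 0'; python3 -m creep '0 0 0.5 0; 0 0 1 0; 0 0 1.2 0; 0 0 1.2 0; 0 0 1.2 0'
```

```text
clock: 31.15
ee_pos: [453.4, -133.8, 42.1]
ee_rot: [0.0, -0.0, 1.0, -0.0]
force: [-0.4, 0.3, -3.3]
finger_gap: 0.632
finger_force: 85.5
clock: 31.65
ee_pos: [453.4, -133.9, 41.4]
ee_rot: [0.0, -0.0, 1.0, -0.0]
force: [-2.4, 0.1, 5.1]
finger_gap: 0.633
finger_force: 86.5
```

Contact. I release, rise and clear the view.

```bash
python3 -m creep '0 0 0 0; 0 0 0 0; 0 0 0 0; 0 0 0 0; 0 0 0 0' 0.9;  python3 -m creep '0 0 -10 0; 0 0 -30 0; 0 0 -75 0; 0 0 -120 0; 0 0 -165 0; 0 45 -165 0; 0 90 -165 0; 0 135 -165 0'; python3 -m creep '0 46 0 0; 0 92 0 0; 0 138 0 0; -20 184 0 0; -20 230 0 0; -20 276 0 0; -20 320 0 0; -20 320 0 0';  python3 - <<'E'
from fit import *
im=optics.capture("side");i2=optics.capture("top")
for n,p in {"smallest":(602.3,-102),"second":(603.5,-301),"third":(463,-303.7),"largest":(453.5,-134.3)}.items(): print(n,fit("objective",n,p,z0=3))
for c in("side","top"):
  for t in("eyepiece","dropper_bottle"): print(c,t,[(round(d["p"],2),np.round(d["location"],1).tolist()) for d in optics.mark_of(c,t)])
cv2.imwrite("pics/f.png",cv2.resize(im[110:390,200:440,::-1],None,fx=2,fy=2))
cv2.imwrite("pics/g.png",cv2.resize(i2[130:300,360:530,::-1],None,fx=3,fy=3))
E
```

```text
clock: 32.15
ee_pos: [453.2, -133.8, 40.6]
ee_rot: [-0.0, -0.0, 1.0, 0.0]
force: [1.5, 0.6, 0.4]
finger_gap: 0.947
finger_force: 0.0
clock: 32.95
ee_pos: [453.0, 1.9, 206.8]
ee_rot: [0.001, 0.001, 1.0, -0.0]
force: [0.7, 0.1, 0.1]
finger_gap: 0.953
finger_force: 0.0
clock: 33.75
ee_pos: [470.5, 329.5, 207.3]
ee_rot: [-0.0, -0.005, 1.0, 0.004]
force: [-0.3, -0.2, 0.0]
finger_gap: 0.95
finger_force: 0.0
smallest {'top': None, 'side': ([601.8, -102.6], np.float64(0.12))}
second {'top': ([604.6, -300.4], np.float64(0.16)), 'side': None}
third {'top': ([463.0, -304.4], np.float64(0.12)), 'side': None}
largest {'top': ([453.3, -134.6], np.float64(0.04)), 'side': None}
side eyepiece [(0.73, [612.1, 210.1, 2.4])]
side dropper_bottle [(0.97, [440.5, 356.0, -3.2])]
top eyepiece [(0.86, [608.7, 210.8, 0.7]), (0.53, [443.8, 356.0, -0.4])]
top dropper_bottle [(0.84, [444.6, 356.3, 1.9])]
```

View pics/f.png

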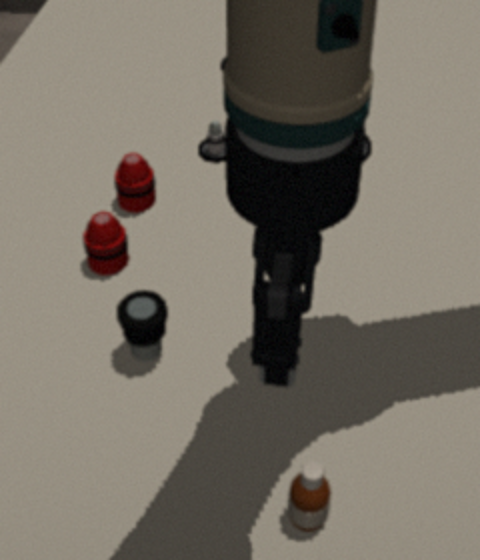

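View pics/g.png

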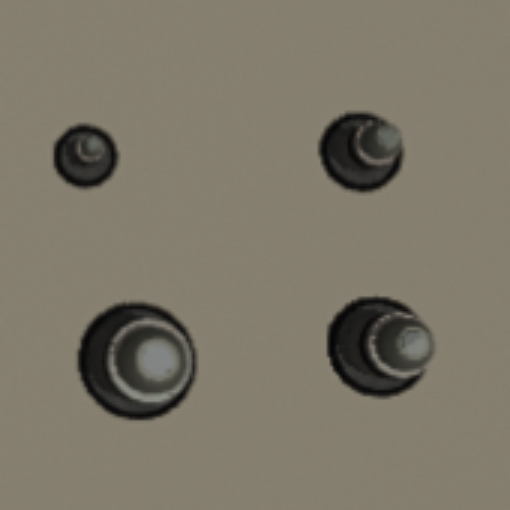

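The top crop shows all four objectives upright in their own rests: (85,155), (362,150), (375,345) and (137,360). The side crop shows the eyepiece (140,325) and the bottle (310,500) still in place. I hand the job in.

```bash
python3 -m creep '0 0 0 0; 0 0 0 0; 0 0 0 0'; python3 -c "
from plant import r
print(r.job_done())"
```

```text
clock: 34.75
ee_pos: [472.9, 321.2, 205.7]
ee_rot: [-0.0, -0.0, 1.0, 0.0]
force: [0.3, 0.5, 0.7]
finger_gap: 0.948
finger_force: 0.0
the job is handed in; nothing more can be done
None
```

All four objectives stand upright in the rests of their own size, within about 2 mm of centre by the final camera fits; the eyepiece and bottle are where they began, and the job was handed in at about 35 s (the hand-in returned no verdict).

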